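# Bench-test a lamp driver in its cradle

## Robot

A 7-joint arm with a two-finger parallel gripper is mounted at the origin on the work surface. World frame = base frame: x ahead of the robot, y to its left, z up, the work surface at z = 0. Lengths are in m, angles in rad, forces in N, time in s.
With the tool pointing down it reaches from about 0.425 to 0.925 m from the base axis. Payload 6.8 kg.
Tool frame: the origin (TCP) lies between the finger pads; the fingertips stand 17 mm ahead of it and the grasp point (between the pads) lies 2 mm behind it; z points along the fingers, y is the direction in which the jaws open and shut (so a half turn about z gives the same grasp; the last joint's range is limited). The gripper opens to 85 mm and grips with 20 to 120 N. Pads are 22 mm wide; open, the fingers measure 114 mm over their backs; the gripper's body (76 mm by 85 mm) begins 54 mm behind the grasp point. The pads swing forward as they close: fully open they stand 13 mm farther back than shut.
Start: joints at [-1.399, 0.477, 0.022, 1.555, -0.011, 1.109, -0.083], TCP at [0.186, 0.649, 0.248] pointing down, gripper open.
Joint ranges: [-2.96, 2.96], [-0.34, 2.1], [-1.41, 1.46], [0.24, 2.44], [-1.37, 4.51], [0.17, 1.92], [-2.96, 2.96]. Speed limits (rad/s): [2.39, 2.39, 3.14, 3.14, 3.14, 3.14, 3.14].

## Interface

Orientations are given as a unit quaternion [w, x, y, z].
In Python, from station import bot gives the robot as it stands. The module is installed in compiled form; this text tells all that it offers.
- The arm moves only by the tool carry_out, never from a script. Its argument "moves" is a list of rows, each a list of 3 entries, a list of its own where there are three numbers: the turn, a rotation vector about the tool's x, y, z in degrees, then the shift along the tool's x, y, z in cm, then the finger opening in cm, from 0 to 8.54. A call has 1 to 5 rows; each row is the pose to reach, as a shift and turn from the pose commanded when the call began, along the tool's axes at that moment; what a row does not reach only later rows make up. A row lasts 1/8 s, in which the tool goes at most 62.5 mm and 10.7 degrees, less where a joint would pass 70% of its speed; a pose out of reach is approached as far as the arm can. A call with a gripper value outside its range is refused whole. The fingers move at their own pace and stop on an object; "newtons" is the grip in N (left out, the last holds). Time passes only in rows, so rows that repeat a pose let the fingers close. It gives the time, the measured TCP pose, the force and the opening at its end, in the units of the state.
- bot.get_obs(): the state, without advancing time (a new reading comes with each control period).
- bot.read_camera(name): name is "scene" or "top"; returns the picture (400x640x3 uint8, red, green, blue); there is no depth.
- bot.camera_info(name): a dict with "vertical_fov" (degrees; the focal length in pixels is half the picture's height over the tangent of half this angle, whatever the lens; pixels are square), "cx", "cy" (the principal point, pixels), "position" and "attitude" of the camera in the world. Camera axes: x right, y up, looking along -z (the intrinsics and any distortion apply to the point x, -y, -z); pixel columns grow to the right and rows downward; lengths in m; the calibration is good to about 2 mm. A picture is of the moment at which its call begins. camera_info takes no time and is no camera call.
- bot.hand_in(): hands the job in, once; it reports no verdict.
Trained networks look in the newest picture that a camera, given by its name, has taken for a name from the list of things; names that differ only in an ending like _2 or _b are one class to them, and where a whole thing is asked for, a point or a joint stands for the part that bears it (a point fixed in the world has none). Each returns a list of dicts, best first, with "score" (0 to 1); they miss things now and then, are a little off and sometimes report something else, mostly with a low value. They report only what shows in the picture. A call takes as long as a camera call. They do not tell look-alikes from the thing itself.
- bot.silhouettes(label, camera): "region" (400x640 bool, what is visible of it) and "location" ([column, row] in pixels, amid what is visible of it).
The state is a dict: "t": time; "q": joint angles; "joint_vel": joint speeds; "joint_torque": joint torques, N m; "eef_pos": TCP position; "tool_rot": TCP orientation; "contact_force": force on the tool from outside, world axes, zero at the start; "torque": the same for the moment, N m; "gripper_width": opening from 0.0 (shut) to 1.0 (fully open).
Only numpy, scipy, OpenCV 4.12 (cv2) and the standard library are available. Lean on these libraries where they do the work, as an engineer would, in place of code of your own. Each camera call takes 0.05 s, during which the arm holds its last target. There are 200 camera calls.

## Task

Lower the white lamp driver module into the blue-walled pocket of the test cradle, its grey tongue in the slot of the pocket, so that it sits flat and fully home. Then take the red test probe from its wooden stand and put its pin all the way into the module's red-framed terminal, so that its guard rests on the module, and let go of it standing there. Do not let the module or the probe drop, and leave the black probe and the other things on the desk where they are.

Things in the scene. Friction and masses are not known exactly. Their poses are not given: they have to be found in the camera images.
- module: Loose white box 90 (x) by 56 (y) by 36 mm high, flat on the desk, 0.2 kg. A grey tongue 24 wide (y), 14 high, 20 mm long sticks out at the bottom of its +x end. In its top, on the x midline, two blind terminal holes 12 mm wide, 29 deep, framed by 32 mm colour squares: red 22 mm from the middle towards -x, black 22 mm towards +x. Origin: centre of the underside of the 90 x 56 box; z up.
- red_terminal (a point): Centre of the mouth of the red-framed terminal hole, on the module's top face (36 mm above its underside); axes as the module's.
- black_terminal (a point): Centre of the mouth of the black-framed terminal hole, on the module's top face; not used in this job.
- cradle: Fixed aluminium plate 170 (x) by 112 (y) by 12 mm with blue walls 14 mm thick, top 26 mm above the desk, round a 94 (x) by 60 (y) mm pocket 14 mm deep, edges chamfered 4 mm. A 28 mm slot in the +x end wall (brass strip) takes the module's tongue; 50 mm gaps in the long walls are for the fingers. Origin: on the desk under the pocket's centre; x to the slot, z up.
- pocket (a point): Centre of the pocket floor, 12 mm above the desk; axes as the cradle's. The seated module's origin comes here, with its x along the cradle's x.
- red_probe: Loose red cordless probe, 118 mm tall plus a 3 mm yellow lens, standing pin down in one of the stand's holes, 0.07 kg. Steel pin 10 mm across, 26 mm long, its last 7 mm tapered; then a round guard 34 mm across, 6 mm thick; then a round handle 25 mm across, from 32 to 118 mm above the tip. Origin: tip of the pin; z runs up the probe.
- red_probe_tip (a point): Tip of the red probe's pin; z up the probe.
- black_probe: The same probe in black, in the stand's other hole; to be left there. Origin: the tip of its pin.
- stand: Fixed block of light wood, 64 (x) by 150 (y) by 50 mm high, with two 14 mm holes in the top, 30 mm deep, 42 mm either side of its centre along y; a probe's guard rests on the top, its tip 24 mm above the desk. Origin: on the desk under the block's centre.
- books: Stack of four books, about 160 x 115 x 70 mm; origin at the centre of its underside. Leave alone.
- pen_glass: Green glass tumbler, 76 mm across, 85 mm high, with pens up to about 150 mm high; origin at the centre of its underside. Leave alone.
- bulb_carton: Red bulb carton with a white band, 60 x 110 x 40 mm; origin at the centre of its underside. Leave alone.
Mind the look-alikes: they are no part of the job. Of the things that look like the module, take the one that is farthest from the robot's base at the start.

How it is judged:
On the way, in this order (a step that is already met when the one before it is completed fails the run):
1. the module sits flat and fully home in the pocket, the red probe not yet in it (horizontal distance between module and pocket below 0.005 m and z of module in the frame of pocket below 0.003 m and angle between module's own z axis and vertical below 0.04 rad and angle between the x axis of module and the x axis of cradle, either way round below 0.08 rad and linear speed of module below 0.02 m/s and horizontal distance between red_probe_tip and red_terminal above 0.05 m), for 0.2 s.
2. the red probe's pin is fully in the red terminal of the seated module (horizontal distance between module and pocket below 0.005 m and z of module in the frame of pocket below 0.003 m and angle between module's own z axis and vertical below 0.04 rad and angle between the x axis of module and the x axis of cradle, either way round below 0.08 rad and horizontal distance between red_probe_tip and red_terminal below 0.004 m and z of red_probe_tip in the frame of red_terminal below -0.022 m and angle between red_probe's own z axis and vertical below 0.1 rad), for 0.2 s.
At the end, for the whole second after the job is handed in: Module home in the pocket (within 5 mm sideways, under 3 mm above its floor, tilt under 0.04 rad, turned under 0.08 rad from the cradle); red probe in its red terminal (tip within 4 mm of the axis, over 22 mm deep, leaning under 0.1 rad); both released and at rest (all of step 2 and linear speed of each of module, red_probe below 0.02 m/s); the robot touches nothing.
It fails at once if the module falls freely (faster than 0.7 m/s out of the fingers) (linear speed of module above 0.7 m/s and contact force between the fingers and module below 0.1 N).
It fails at once if the red probe falls freely (faster than 0.7 m/s out of the fingers) (linear speed of red_probe above 0.7 m/s and contact force between the fingers and red_probe below 0.1 N).
It fails at once if the black probe is taken out of its hole or moved more than 20 mm (distance of black_probe from where it was at the start of the episode above 0.02 m).
It fails at once if the books, the pen glass or the bulb carton is moved more than 30 mm (distance of any of books, pen_glass, bulb_carton from where it was at the start of the episode above 0.03 m).
It also fails if it takes over 67 s, if anything falls off the work surface, if the arm or the gripper's body presses on something with over 40 N, if the wrist force passes 120 N, or if a joint passes its speed limit or range.

## Working session

There is one attempt and no reset: what is moved stays moved. The work goes in short steps, Python scripts to look and compute and a tool call to move; the robot and the scene stay as the last step left them, time stands still between calls to the robot, and variables do not carry over. Pictures are saved under pics/ and viewed, about 8 in all and at most 12, crops included, and the job is handed in when it is done.

Besides the shell and the picture viewer there is one more tool, called in YAML: its name, and indented under it one key for each argument. carry_out: Moves the arm, as the interface text tells. Its arguments: {"type":"object","properties":{"moves":{"type":"array"},"newtons":{"type":"number"}},"required":["moves"]}

```bash
mkdir -p pics; ls; python3 - <<'E'
from station import bot
import cv2
print(bot.get_obs())
for n in("scene","top"):
    print(n,bot.camera_info(n))
    cv2.imwrite(f"pics/{n}0.png",bot.read_camera(n)[:,:,::-1])
    for l in("module","cradle","red_probe","black_probe","stand","books","pen_glass","bulb_carton"):
        print(l,[(round(d["score"],2),[round(float(v)) for v in d["location"]],int(d["region"].sum())) for d in bot.silhouettes(l,n)])
E
```

```text
pics
{'t': 0.0, 'q': array([-1.39912325,  0.47778808,  0.02234233,  1.5564479 , -0.01150732,
        1.10930959, -0.08307165]), 'joint_vel': array([ 0.00072636, -0.00058415, -0.00190848,  0.00150862, -0.00105325,
       -0.00105163, -0.00013078]), 'joint_torque': array([-1.58510793e-04, -5.96447110e+01,  1.60810445e+00, -2.81196070e+01,
        1.24439568e-02,  9.25263186e-03, -3.09473978e-05]), 'eef_pos': array([0.18624929, 0.64821057, 0.24733531]), 'tool_rot': array([-6.24939373e-05,  1.39408715e-01,  9.90234506e-01, -9.10238117e-04]), 'contact_force': array([ 0.16456978,  0.48111809, -0.68976372]), 'torque': array([-0.00282685,  0.01641318,  0.01230582]), 'gripper_width': 1.0028614845478458}
scene {'vertical_fov': 51.72698410603101, 'cx': 317.8964184237252, 'cy': 199.43623299561386, 'position': array([0.803711  , 0.47037122, 1.04032369]), 'attitude': array([0.28713549, 0.07635772, 0.25834181, 0.91922915])}
module [(0.87, [292, 222], 826), (0.8, [392, 227], 788), (0.62, [336, 120], 614), (0.59, [338, 202], 837)]
cradle [(0.85, [276, 150], 1596)]
red_probe [(0.75, [384, 271], 274)]
black_probe [(0.77, [412, 296], 301)]
stand []
books [(0.93, [330, 356], 3832), (0.2, [290, 225], 899)]
pen_glass []
bulb_carton [(0.77, [205, 198], 863)]
top {'vertical_fov': 47.38163621025512, 'cx': 324.60670908258584, 'cy': 197.33221592539408, 'position': array([ 0.37132649, -0.04865202,  1.37550633]), 'attitude': array([-0.70491234, -0.03230004,  0.03258152,  0.70780911])}
module [(0.84, [318, 179], 590), (0.81, [399, 286], 719), (0.67, [257, 252], 689), (0.63, [310, 226], 574)]
cradle [(0.81, [406, 215], 2195), (0.37, [440, 142], 720)]
red_probe [(0.61, [217, 202], 157)]
black_probe [(0.63, [188, 212], 193)]
stand [(0.83, [209, 211], 935)]
books [(0.8, [193, 137], 2400)]
pen_glass [(0.88, [440, 141], 698)]
bulb_carton []
```

```bash
python3 - <<'E'
import cv2
a=cv2.imread("pics/top0.png")[90:330,140:480]; cv2.imwrite("pics/topc.png",cv2.resize(a,None,fx=2.35,fy=2.35,interpolation=cv2.INTER_CUBIC))
E
```

```text
(no output)
```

View pics/scene0.png

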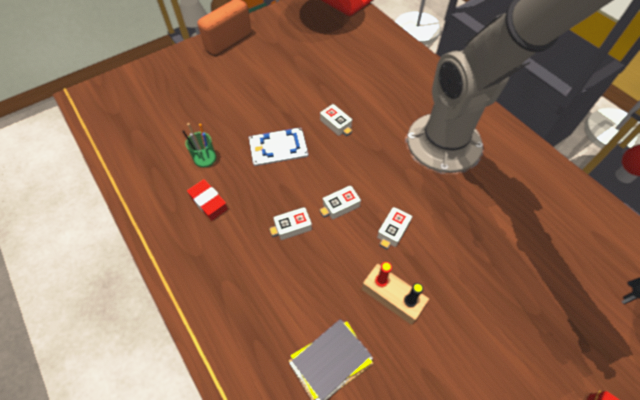

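View pics/topc.png

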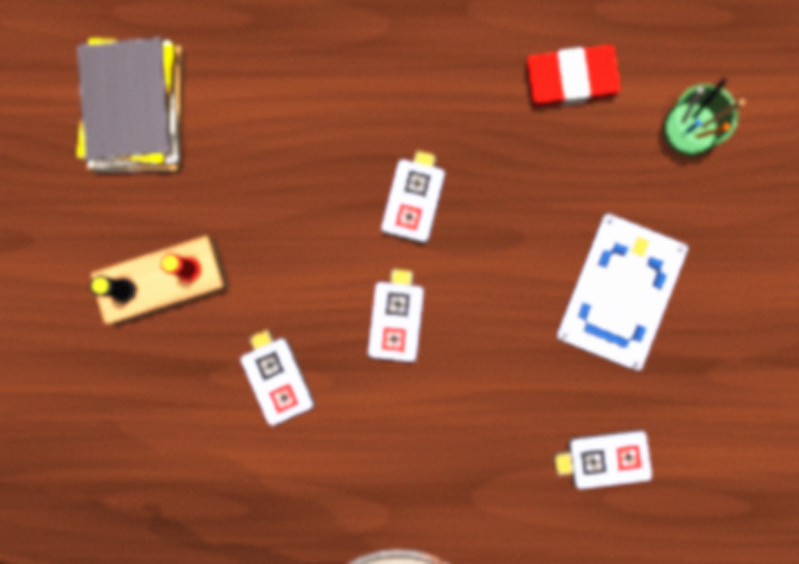

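The top view (crop scale 2.35, offset 140,90) shows four look-alike modules. The one at full-frame px (316,174) is farthest from the base. The cradle is at (404,213) with its brass slot pointing up-right. The red probe is the right-hand one in the stand, around (217,202).

```bash
cat > h.py <<'E'
import numpy as np, cv2
from scipy.spatial.transform import Rotation as R
from scipy.optimize import minimize
from station import bot
def cam(n):
    i=bot.camera_info(n); f=200/np.tan(np.radians(i["vertical_fov"])/2)
    q=i["attitude"]; return f,i["cx"],i["cy"],np.array(i["position"]),R.from_quat([q[1],q[2],q[3],q[0]]).as_matrix()
def proj(n,P):
    f,cx,cy,p,M=cam(n); c=(np.atleast_2d(P)-p)@M
    return np.c_[cx+f*c[:,0]/-c[:,2],cy-f*c[:,1]/-c[:,2]]
def unproj(n,uv,z):
    f,cx,cy,p,M=cam(n); uv=np.atleast_2d(uv)
    d=np.c_[(uv[:,0]-cx)/f,-(uv[:,1]-cy)/f,-np.ones(len(uv))]@M.T
    return p+d*((z-p[2])/d[:,2])[:,None]
def box(x0,x1,y0,y1,z0,z1): return np.array([[x,y,z] for x in(x0,x1) for y in(y0,y1) for z in(z0,z1)])/1000
def place(P,s): # s=x,y,yaw
    c,sn=np.cos(s[2]),np.sin(s[2]); return np.c_[s[0]+c*P[:,0]-sn*P[:,1],s[1]+sn*P[:,0]+c*P[:,1],P[:,2]]
def render(n,boxes,s):
    m=np.zeros((400,640),np.uint8); m=np.zeros((1600,2560),np.uint8)
    for b in boxes:
        uv=(proj(n,place(b,s))+.5)*4-.5
        cv2.fillConvexPoly(m,cv2.convexHull(np.round(uv*16).astype(np.int32)),255,shift=4)
    return cv2.GaussianBlur(cv2.resize(m,(640,400),interpolation=cv2.INTER_AREA).astype(float),(0,0),.8)
def fit(boxes,s0,imgs): # imgs {cam: feature image}
    def cost(s,ns):
        t=0
        for n in ns:
            u,v=proj(n,[[s0[0],s0[1],.02]])[0].astype(int); w=np.s_[max(v-45,0):v+45,max(u-45,0):u+45]
            t-=np.corrcoef(render(n,boxes,s)[w].ravel(),imgs[n][w].ravel())[0,1]
        return t
    out={}
    for ns in [(k,) for k in imgs]+([tuple(imgs)] if len(imgs)>1 else []):
        r=minimize(cost,s0,args=(ns,),method="Nelder-Mead",options=dict(initial_simplex=np.array(s0)+np.array([[0,0,0],[.012,0,0],[0,.012,0],[0,0,.12]]),xatol=1e-4,fatol=1e-5))
        out["+".join(ns)]=(r.x.round(4),round(-r.fun/len(ns),3))
    return out
W=[box(-61,-47,-44,44,12,26),box(47,61,14,44,12,26),box(47,61,-44,-14,12,26)]+[box(a,b,c,d,12,26) for a,b in((-61,-25),(25,61)) for c,d in((30,44),(-44,-30))]
def blue(I): I=I.astype(float); return np.clip(I[...,2]-I[...,0],0,None)
def red(I): I=I.astype(float); return np.clip(I[...,0]-I[...,1]-60,0,None)
def white(I): return I.min(2).astype(float)
E
python3 - <<'E'
from h import *
I={n:bot.read_camera(n) for n in("top","scene")}
for l,uv in(("top",(404,213)),("scene",(278,148))): print(l,"cradle",unproj(l,uv,.012))
for uv in((318,179),(399,286),(257,252),(310,226)):
    p=unproj("top",uv,.036)[0]; print("mod",p,np.hypot(*p[:2]))
for uv in((292,222),(392,227),(336,120),(338,202)): print("scene mod",unproj("scene",uv,.036)[0])
s0=[*unproj("top",(404,213),.012)[0][:2],-.4]
print(fit(W,s0,{k:blue(v) for k,v in I.items()}))
# module: white pixels of body, red square
p=unproj("top",(316,174),.036)[0]
print(fit([box(-45,45,-28,28,0,36)],[p[0],p[1],-.2],{k:white(v) for k,v in I.items()}))
# crop top raw near module & scene
for uv,n in(((217,202),"top"),((384,271),"scene")): print(n,unproj(n,uv,.09))
E
```

```text
top cradle [[ 0.44874167 -0.28701449  0.012     ]]
scene cradle [[ 0.45198872 -0.27662977  0.012     ]]
mod [ 0.54923424 -0.03009426  0.036     ] 0.5500580968603287
mod [ 0.23557799 -0.26406809  0.036     ] 0.3538770205411196
mod [0.33519065 0.14855045 0.036     ] 0.36663333884859195
mod [ 0.41032795 -0.00623463  0.036     ] 0.410375315477398
scene mod [ 0.56440225 -0.01696935  0.036     ]
scene mod [0.34828772 0.15213125 0.036     ]
scene mod [ 0.24668261 -0.24938482  0.036     ]
scene mod [0.4225234  0.00347161 0.036     ]Traceback (most recent call last):
  File "<stdin>", line 8, in <module>
  File "h.py", line 33, in fit
    r=minimize(cost,s0,args=(ns,),method="Nelder-Mead",options=dict(initial_simplex=np.array(s0)+np.array([[0,0,0],[.012,0,0],[0,.012,0],[0,0,.12]]),xatol=1e-4,fatol=1e-5))
    res = _minimize_neldermead(fun, x0, args, callback, bounds=bounds,
                               **options)
    fsim[j] = func(sim[j])
              ~~~~^^^^^^^^
    fx = function(np.copy(x), *(wrapper_args + args))
  File "h.py", line 29, in cost
    t-=np.corrcoef(render(n,boxes,s)[w].ravel(),imgs[n][w].ravel())[0,1]
                   ~~~~~~^^^^^^^^^^^
  File "h.py", line 21, in render
    uv=(proj(n,place(b,s))+.5)*4-.5
        ~~~~^^^^^^^^^^^^^^
  File "h.py", line 9, in proj
    f,cx,cy,p,M=cam(n); c=(np.atleast_2d(P)-p)@M
                ~~~^^^
  File "h.py", line 6, in cam
    i=bot.camera_info(n); f=200/np.tan(np.radians(i["vertical_fov"])/2)
ValueError: time passes only in moves, steps and waits
```

```bash
sed -i 's/^def cam(n):/import functools\n@functools.lru_cache\ndef cam(n):/' h.py
python3 - <<'E'
from h import *
I={n:bot.read_camera(n) for n in("top","scene")}
s0=[.449,-.287,-.4]
print(fit(W,s0,{k:blue(v) for k,v in I.items()}))
p=unproj("top",(316,174),.036)[0]
print(fit([box(-45,45,-28,28,0,36)],[p[0],p[1],-.2],{k:white(v) for k,v in I.items()}))
# red frame of the module: weighted centroid
for n,c in(("top",p),("scene",p)):
    q=proj(n,place(np.array([[-.022,0,.036]]),[p[0],p[1],-.2]))[0]; print(n,"red pred",q)
    u,v=q.astype(int); w=red(I[n])[v-12:v+13,u-12:u+13]; yy,xx=np.mgrid[v-12:v+13,u-12:u+13]
    m=np.array([(xx*w).sum(),(yy*w).sum()])/w.sum(); print(m,unproj(n,m,.036))
for uv,n in(((217,202),"top"),((384,271),"scene")): print(n,unproj(n,uv,.09))
E
```

```text
{'top': (array([ 0.4415, -0.2865, -0.3864]), np.float64(0.848)), 'scene': (array([ 0.4398, -0.2873, -0.3886]), np.float64(0.799)), 'top+scene': (array([ 0.4409, -0.2867, -0.3923]), np.float64(0.822))}
{'top': (array([ 0.5643, -0.0221, -0.2564]), np.float64(0.828)), 'scene': (array([ 0.5599, -0.0253, -0.2305]), np.float64(0.78)), 'top+scene': (array([ 0.5625, -0.0231, -0.2532]), np.float64(0.794))}
top red pred [314.54111603 181.22346409]
[313.01009296 182.63452855] [[ 0.53845102 -0.01529451  0.036     ]]
scene red pred [298.03946583 217.29871282]
[299.62197893 217.90931626] [[ 0.54009096 -0.01571067  0.036     ]]
top [[0.47763551 0.25510379 0.09      ]]
scene [[0.46626873 0.2509155  0.09      ]]
```

```bash
cat >> h.py <<'E'
def wc(n,w,z):
    yy,xx=np.mgrid[0:400,0:640]; m=np.array([(xx*w).sum(),(yy*w).sum()])/w.sum(); return unproj(n,m,z)[0]
def frames(I,s,zt): # red and black terminal centres, given a rough pose
    out={}
    for n in I:
        for nm,dx,feat in(("red",-22,red(I[n])),("black",22,np.clip(130-I[n].max(2).astype(float),0,None))):
            c=np.array(s,float)
            for _ in range(3):
                m=render(n,[box(dx-17,dx+17,-17,17,zt*1000,zt*1000)],c)/255
                p=wc(n,m*feat,zt); t=place(np.array([[dx/1000,0,zt]]),c)[0]; c[:2]+=(p-t)[:2]
            out[n,nm]=p[:2].round(4)
    r=np.mean([out[n,"red"] for n in I],0); b=np.mean([out[n,"black"] for n in I],0); d=b-r
    print(out); print("mid",((r+b)/2).round(4),"yaw",np.arctan2(d[1],d[0]).round(4),"dist",np.hypot(*d).round(4),"red",r.round(4))
def row(x,y,z,yaw,o=None): # move from measured pose to TCP x,y,z, tool-x heading yaw, pointing down
    o=o or bot.get_obs(); q=o["tool_rot"]; A=R.from_quat([q[1],q[2],q[3],q[0]])
    B=R.from_euler("z",yaw)*R.from_euler("x",np.pi)
    sh=A.inv().apply(np.array([x,y,z])-o["eef_pos"])*100; t=np.degrees((A.inv()*B).as_rotvec())
    print("turn",t.round(2),"shift",sh.round(2),"heading",np.arctan2(*A.as_matrix()[1::-1,0]).round(4),"pos",o["eef_pos"].round(4))
E
python3 - <<'E'
from h import *
I={n:bot.read_camera(n) for n in("top","scene")}
frames(I,[.5625,-.023,-.25],.036)
for n,uv in(("top",(211,202)),("scene",(386,266))):
    J=I[n].astype(float); w=np.clip(np.minimum(J[...,0],J[...,1])-J[...,2]-80,0,None); k=np.zeros((400,640)); cv2.circle(k,uv,9,1,-1); print(n,"lens",wc(n,w*k,.143))
for n in I: print(n, fit([box(-32,32,-75,75,0,50)],[.45,.29,-.3+.6],{n:np.clip(I[n][...,1].astype(float)-90,0,None)}))
row(.5625,-.022,.2,np.pi-.25)
E
```

```text
{('top', 'red'): array([ 0.5408, -0.0174]), ('top', 'black'): array([nan, nan]), ('scene', 'red'): array([ 0.5411, -0.0152]), ('scene', 'black'): array([ 0.5836, -0.0262])}
mid [nan nan] yaw nan dist nan red [ 0.541  -0.0163]
top lens [0.47457683 0.25660706 0.143     ]
scene lens [0.47359443 0.25661947 0.143     ]
top {'top': (array([0.4632, 0.301 , 0.3134]), np.float64(0.738))}
scene {'scene': (array([0.4478, 0.292 , 0.3001]), np.float64(0.752))}
turn [ 0.    0.   -1.71] shift [-54.67 -54.08   4.83] heading 2.8618 pos [0.1864 0.6488 0.2483]h.py:43: RuntimeWarning: invalid value encountered in divide
  yy,xx=np.mgrid[0:400,0:640]; m=np.array([(xx*w).sum(),(yy*w).sum()])/w.sum(); return unproj(n,m,z)[0]
h.py:24: RuntimeWarning: invalid value encountered in cast
  cv2.fillConvexPoly(m,cv2.convexHull(np.round(uv*16).astype(np.int32)),255,shift=4)
```

carry_out:
  moves:
    - [[0,0,0],[-54.7,-54.1,4.8],8.5]
    - [[0,0,0],[-54.7,-54.1,4.8],8.5]
    - [[0,0,0],[-54.7,-54.1,4.8],8.5]
    - [[0,0,0],[-54.7,-54.1,4.8],8.5]
    - [[0,0,0],[-54.7,-54.1,4.8],8.5]

```text
t: 1.82
eef_pos: [0.3399, 0.375, 0.2291]
tool_rot: [0.0, 0.139, 0.99, 0.0]
contact_force: [1.0, 0.1, 0.1]
gripper_width: 0.997
```

```bash
python3 - <<'E'
from h import *
row(.5625,-.022,.14,np.pi-.245)
E
```

```text
turn [ 0.06  0.02 -2.  ] shift [-32.36 -32.01   8.89] heading 2.8617 pos [0.3399 0.375  0.2291]
```

carry_out:
  moves:
    - [[0,0,-2],[-32.4,-32,8.9],8.5]
    - [[0,0,-2],[-32.4,-32,8.9],8.5]
    - [[0,0,-2],[-32.4,-32,8.9],8.5]
    - [[0,0,-2],[-32.4,-32,8.9],8.5]
    - [[0,0,-2],[-32.4,-32,8.9],8.5]

```text
t: 2.45
eef_pos: [0.4902, 0.1078, 0.169]
tool_rot: [0.001, 0.122, 0.993, 0.0]
contact_force: [0.4, 0.5, 0.1]
gripper_width: 0.995
```

```bash
python3 - <<'E'
from h import *
row(.5625,-.022,.11,np.pi-.245)
E
```

```text
turn [0.05 0.06 0.03] shift [-10.15 -10.85   5.9 ] heading 2.8972 pos [0.4902 0.1078 0.169 ]
```

carry_out:
  moves:
    - [[0,0,0],[-10.1,-10.8,5.9],8.5]
    - [[0,0,0],[-10.1,-10.8,5.9],8.5]
    - [[0,0,0],[-10.1,-10.8,5.9],8.5]
    - [[0,0,0],[-10.1,-10.8,5.9],8.5]

```text
t: 2.95
eef_pos: [0.5612, -0.0232, 0.109]
tool_rot: [-0.0, 0.125, 0.992, -0.001]
contact_force: [-0.4, 0.8, -1.2]
gripper_width: 0.995
```

```bash
python3 - <<'E'
from h import *
row(.5625,-.022,.022,np.pi-.245)
I={n:bot.read_camera(n) for n in("top","scene")}
a=[cv2.resize(np.ascontiguousarray(I[n][v-50:v+50,u-50:u+50]),(400,400),interpolation=cv2.INTER_CUBIC) for n,u,v in(("top",318,175),("scene",292,215))]
cv2.imwrite("pics/m1.png",np.hstack(a)[:,:,::-1])
E
```

```text
turn [-0.1  -0.03 -0.28] shift [-0.1   0.16  8.7 ] heading 2.8917 pos [ 0.5612 -0.0232  0.109 ]
```

View pics/m1.png

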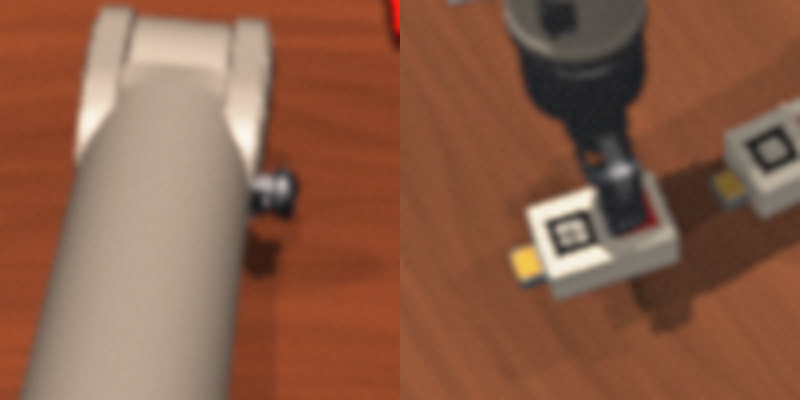

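The top view is blocked by the arm. The scene view (right half) shows the fingers straddling the module, with the black frame and tongue visible on the left. The gripper is centred well enough to descend.

carry_out:
  moves:
    - [[0,0,-0.3],[-0.1,0.15,4.5],8.5]
    - [[0,0,-0.3],[-0.1,0.15,8.4],8.5]
    - [[0,0,-0.3],[-0.1,0.15,8.5],8.5]
    - [[0,0,-0.3],[-0.1,0.15,8.5],5]
    - [[0,0,-0.3],[-0.1,0.15,8.5],5]
  newtons: 40

```text
t: 3.68
eef_pos: [0.5636, -0.0188, 0.0271]
tool_rot: [0.002, 0.12, 0.993, 0.0]
contact_force: [0.8, -0.5, 4.4]
gripper_width: 0.653
```

carry_out:
  moves:
    - [[0,0,0],[0,0,0],5]
    - [[0,0,0],[0,0,0],5]
    - [[0,0,0],[0,0,0],5]
    - [[0,0,0],[0,0,0],5]
    - [[0,0,0],[0,0,0],5]
  newtons: 40

```text
t: 4.3
eef_pos: [0.5636, -0.0188, 0.0271]
tool_rot: [0.002, 0.12, 0.993, 0.0]
contact_force: [-0.7, -0.8, 7.2]
gripper_width: 0.643
```

carry_out:
  moves:
    - [[0,0,0],[0,0,-2],5]
    - [[0,0,0],[0,0,-6],5]
    - [[0,0,0],[0,0,-8],5]
    - [[0,0,0],[0,0,-8],5]

```text
t: 4.8
eef_pos: [0.5637, -0.0185, 0.1072]
tool_rot: [0.002, 0.119, 0.993, 0.001]
contact_force: [-0.2, 0.3, -3.7]
gripper_width: 0.647
```

```bash
python3 - <<'E'
from h import *
o=bot.get_obs(); print(o["eef_pos"],o["contact_force"],o["gripper_width"])
I=bot.read_camera("scene")
u,v=proj("scene",[.5636,-.0188,.1])[0].astype(int); print(u,v)
cv2.imwrite("pics/m2.png",cv2.resize(I[v-60:v+60,u-80:u+80],(800,600),interpolation=cv2.INTER_CUBIC)[:,:,::-1])
row(.4409,-.2867,.11,np.pi-.39)
E
```

```text
[ 0.56367997 -0.01846128  0.10716241] [-0.16342216  0.26223704 -3.72477116] 0.646754244133814
290 209
turn [0.07 0.1  8.63] shift [  5.47 -28.95  -0.46] heading 2.9022 pos [ 0.5627 -0.0184  0.1058]
```

View pics/m2.png

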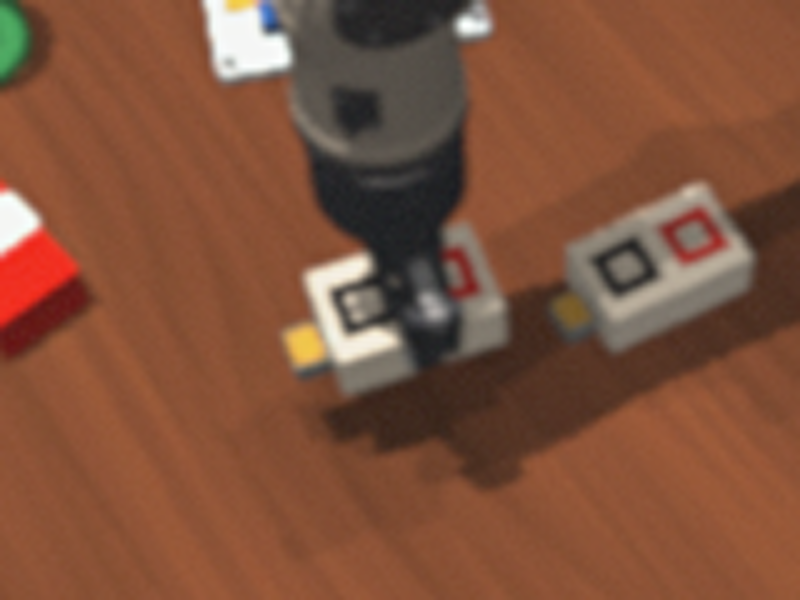

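The module is held level, with its tongue (px 305,345 in the crop) pointing away in +x. The cradle is at the top of the crop. Next I'll carry the module over the pocket.

carry_out:
  moves:
    - [[0,0,8.6],[5.5,-28.9,-0.4],5]
    - [[0,0,8.6],[5.5,-28.9,-0.4],5]
    - [[0,0,8.6],[5.5,-28.9,-0.4],5]
    - [[0,0,8.6],[5.5,-28.9,-0.4],5]
    - [[0,0,8.6],[5.5,-28.9,-0.4],5]

```text
t: 5.48
eef_pos: [0.4377, -0.2887, 0.108]
tool_rot: [-0.001, 0.195, 0.981, -0.0]
contact_force: [0.3, 0.2, -3.9]
gripper_width: 0.647
```

carry_out:
  moves:
    - [[0,0,0],[0,-1,0],5]
    - [[0,0,0],[0,-1,0],5]

```text
t: 5.72
eef_pos: [0.4359, -0.2955, 0.1081]
tool_rot: [-0.001, 0.194, 0.981, 0.0]
contact_force: [0.4, 0.5, -2.8]
gripper_width: 0.647
```

```bash
python3 - <<'E'
from h import *
import time
I=bot.read_camera("scene"); o=bot.get_obs(); z=o["eef_pos"][2]-.027
row(.4415,-.2870,.05,np.pi-.389,o)
x,y=o["eef_pos"][:2]; s=[x,y,-.389]; 
for dx,nm in((-22,"red"),(22,"black")): print(nm,proj("scene",place(np.array([[dx/1000,0,z+.036]]),s)))
print(fit([box(-45,45,-28,28,z*1000,z*1000+36)],s,{"scene":white(I)}))
u,v=proj("scene",[x,y,z])[0].astype(int); print(u,v)
K=I.copy()
V=cv2.resize(K[v-45:v+45,u-60:u+60],(800,600),interpolation=cv2.INTER_CUBIC); k=800/120
def draw(b,s,c):
    p=((proj("scene",place(b,s))-[u-60,v-45]+.5)*k).astype(np.int32); cv2.polylines(V,[cv2.convexHull(p)],True,c,1)
draw(box(-45,45,-28,28,z*1000+36,z*1000+36),s,(0,255,0)); draw(box(-85,85,-56,56,12,12),[.441,-.2868,-.389],(255,0,255)); draw(box(-38,-6,-16,16,z*1000+36,z*1000+36),s,(0,255,0))
cv2.imwrite("pics/m3.png",V[:,:,::-1])
E
```

```text
turn [ 0.05 -0.08  0.01] shift [-0.18  0.86  5.82] heading 2.7528 pos [ 0.4366 -0.2944  0.1082]
red [[283.35274198 118.40606241]]
black [[268.71633687 120.8630479 ]]
{'scene': (array([ 0.5114, -0.2239, -3.5675]), np.float64(0.648))}
277 127
```

View pics/m3.png

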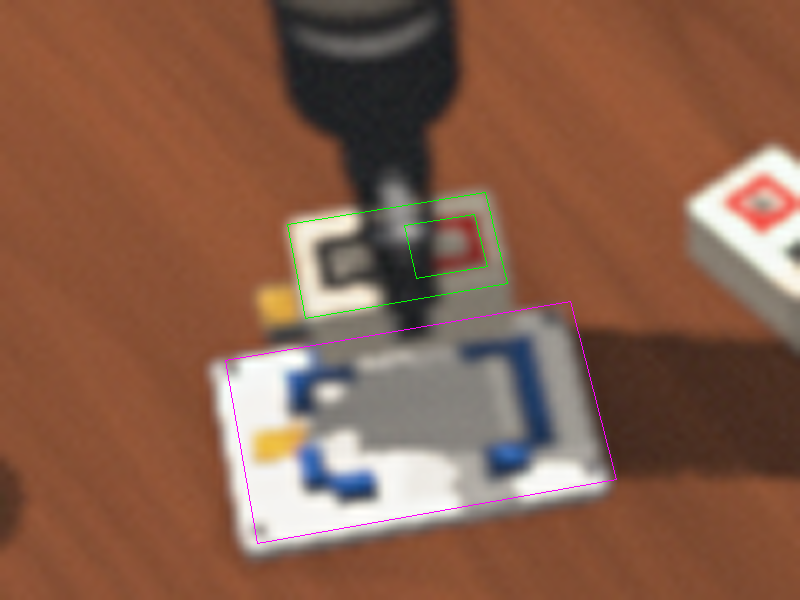

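The module overlay (green) fits to about 1 mm. The cradle overlay (magenta) sits about 12 px right of the plate in the crop, roughly 4 mm, so I'll refit the cradle from the unobstructed first pictures.

```bash
python3 - <<'E'
from h import *
I={n:cv2.imread(f"pics/{n}0.png")[:,:,::-1] for n in("top","scene")}
B={n:np.clip(I[n][...,2].astype(float),0,160) for n in I}
f=fit([box(-85,85,-56,56,0,12)]+W,[.443,-.287,-.389],B); print(f)
# whites saturated module check
print(fit([box(-45,45,-28,28,0,36)],[.5625,-.022,-.245],{n:np.clip(I[n].min(2).astype(float),0,120) for n in I}))
s=f["top+scene"][0]; out=[]
for n in I:
    u,v=proj(n,[*s[:2],.012])[0].astype(int); k=400/80
    V=cv2.resize(np.ascontiguousarray(I[n][v-40:v+40,u-40:u+40]),(400,400),interpolation=cv2.INTER_CUBIC)
    def draw(b,c):
        p=((proj(n,place(b,s))-[u-40,v-40]+.5)*k).astype(np.int32); cv2.polylines(V,[cv2.convexHull(p)],True,c,1)
    draw(box(-85,85,-56,56,12,12),(255,0,255))
    for w in W: draw(w[w[:,2]>.02],(0,255,0))
    out.append(V)
cv2.imwrite("pics/c4.png",np.hstack(out)[:,:,::-1])
E
```

```text
{'top': (array([ 0.4465, -0.2891, -0.3878]), np.float64(0.978)), 'scene': (array([ 0.4459, -0.2905, -0.3905]), np.float64(0.976)), 'top+scene': (array([ 0.4463, -0.29  , -0.3946]), np.float64(0.976))}
{'top': (array([ 0.5646, -0.0222, -0.2714]), np.float64(0.79)), 'scene': (array([ 0.5602, -0.0242, -0.224 ]), np.float64(0.808)), 'top+scene': (array([ 0.5624, -0.0231, -0.2531]), np.float64(0.794))}
```

View pics/c4.png

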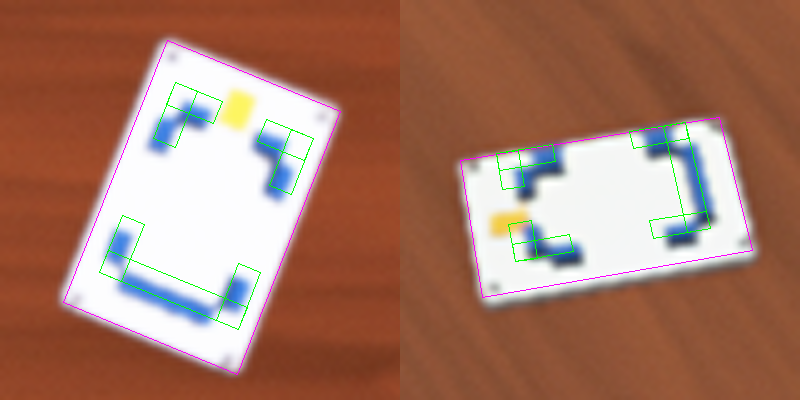

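```bash
python3 - <<'E'
from h import *
I={n:cv2.imread(f"pics/{n}0.png")[:,:,::-1] for n in("top","scene")}
B={n:np.clip(blue(I[n]),0,100) for n in I}
def walls(o,i,z0,ex=61,g=25,ey=44):  # trim o from the outside, i from the inside
    X,Y,x,y=ex-o,ey-o,ex-14+i,ey-14+i
    return [box(-X,-x,-Y,Y,z0,26),box(x,X,14,Y,z0,26),box(x,X,-Y,-14,z0,26)]+[box(a,b,c,d,z0,26) for a,b in((-X,-g),(g,X)) for c,d in((y,Y),(-Y,-y))]
best=None
for o,i,z0 in((0,0,25),(0,4,25),(4,4,25),(4,0,25),(4,4,12),(0,4,12),(0,0,12)):
    f=fit(walls(o,i,z0),[.442,-.287,-.389],B); print(o,i,z0,f)
    if best is None or f["top+scene"][1]>best[0]: best=(f["top+scene"][1],f["top+scene"][0],(o,i,z0))
s=best[1]; out=[]
for n in I:
    u,v=proj(n,[*s[:2],.012])[0].astype(int); k=400/56
    V=cv2.resize(np.ascontiguousarray(I[n][v-28:v+28,u-28:u+28]),(400,400),interpolation=cv2.INTER_CUBIC)
    for w in walls(*best[2]):
        p=((proj(n,place(w[w[:,2]>.0255],s))-[u-28,v-28]+.5)*k).astype(np.int32); cv2.polylines(V,[cv2.convexHull(p)],True,(255,0,0),1)
    out.append(V)
cv2.imwrite("pics/c5.png",np.hstack(out)[:,:,::-1])
E
```

```text
0 0 25 {'top': (array([ 0.441 , -0.2855, -0.3886]), np.float64(0.893)), 'scene': (array([ 0.442 , -0.2829, -0.3921]), np.float64(0.876)), 'top+scene': (array([ 0.4416, -0.2844, -0.3907]), np.float64(0.875))}
0 4 25 {'top': (array([ 0.4419, -0.2856, -0.3995]), np.float64(0.821)), 'scene': (array([ 0.4421, -0.2839, -0.3843]), np.float64(0.822)), 'top+scene': (array([ 0.4418, -0.2848, -0.3883]), np.float64(0.816))}
4 4 25 {'top': (array([ 0.441 , -0.2855, -0.3908]), np.float64(0.847)), 'scene': (array([ 0.442 , -0.2832, -0.3814]), np.float64(0.872)), 'top+scene': (array([ 0.4416, -0.2847, -0.3871]), np.float64(0.85))}
4 0 25 {'top': (array([ 0.4409, -0.2853, -0.3846]), np.float64(0.881)), 'scene': (array([ 0.4418, -0.2825, -0.3891]), np.float64(0.883)), 'top+scene': (array([ 0.4413, -0.2839, -0.3913]), np.float64(0.87))}
4 4 12 {'top': (array([ 0.4411, -0.2865, -0.3905]), np.float64(0.871)), 'scene': (array([ 0.44  , -0.2876, -0.3814]), np.float64(0.873)), 'top+scene': (array([ 0.4408, -0.2869, -0.3869]), np.float64(0.869))}
0 4 12 {'top': (array([ 0.4418, -0.287 , -0.3909]), np.float64(0.841)), 'scene': (array([ 0.4404, -0.2871, -0.3834]), np.float64(0.82)), 'top+scene': (array([ 0.4411, -0.2869, -0.3882]), np.float64(0.828))}
0 0 12 {'top': (array([ 0.4413, -0.2864, -0.3855]), np.float64(0.881)), 'scene': (array([ 0.4396, -0.2874, -0.3916]), np.float64(0.818)), 'top+scene': (array([ 0.4409, -0.2867, -0.3923]), np.float64(0.848))}
```

View pics/c5.png

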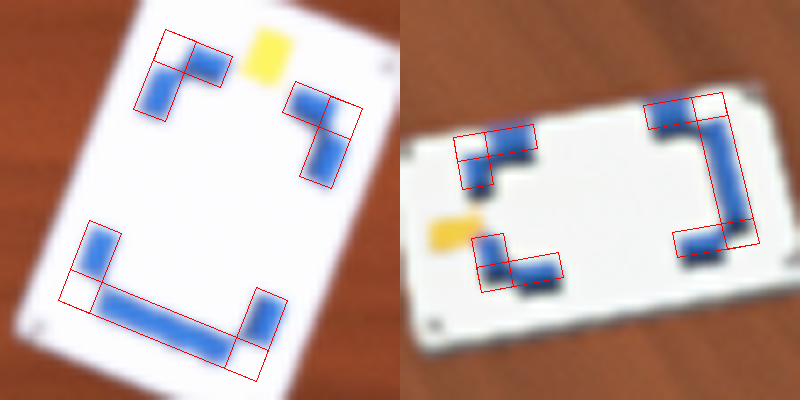

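```bash
python3 - <<'E'
from h import *
I={n:cv2.imread(f"pics/{n}0.png")[:,:,::-1] for n in("top","scene")}
B={n:np.clip(blue(I[n]),0,100) for n in I}
for z0 in(12,19,25):
    Wn=[box(-61,-47,-30,30,z0,26),box(47,61,14,30,z0,26),box(47,61,-30,-14,z0,26)]+[box(a,b,c,d,z0,26) for a,b in((-47,-25),(25,47)) for c,d in((30,44),(-44,-30))]
    print(z0,fit(Wn,[.442,-.287,-.389],B))
row(.4415,-.2865,.05,np.pi-.389)
E
```

```text
12 {'top': (array([ 0.4413, -0.2868, -0.3862]), np.float64(0.959)), 'scene': (array([ 0.4403, -0.2871, -0.3989]), np.float64(0.885)), 'top+scene': (array([ 0.4408, -0.2868, -0.3935]), np.float64(0.92))}
19 {'top': (array([ 0.4413, -0.2862, -0.3921]), np.float64(0.969)), 'scene': (array([ 0.4411, -0.2848, -0.3916]), np.float64(0.93)), 'top+scene': (array([ 0.4412, -0.2856, -0.3898]), np.float64(0.948))}
25 {'top': (array([ 0.441 , -0.2855, -0.3912]), np.float64(0.975)), 'scene': (array([ 0.4423, -0.283 , -0.3895]), np.float64(0.946)), 'top+scene': (array([ 0.4418, -0.2844, -0.3933]), np.float64(0.948))}
turn [ 0.05 -0.08  0.01] shift [-0.16  0.91  5.82] heading 2.7528 pos [ 0.4366 -0.2944  0.1082]
```

carry_out:
  moves:
    - [[0,0,0],[-0.15,0.95,1],5]
    - [[0,0,0],[-0.15,0.95,3.5],5]
    - [[0,0,0],[-0.15,0.95,5],5]
    - [[0,0,0],[-0.15,0.95,5],5]
    - [[0,0,0],[-0.15,0.95,5],5]

```text
t: 6.4
eef_pos: [0.4419, -0.2874, 0.0592]
tool_rot: [0.0, 0.194, 0.981, -0.0]
contact_force: [0.0, 1.0, -2.8]
gripper_width: 0.647
```

```bash
python3 - <<'E'
from h import *
I=bot.read_camera("scene"); o=bot.get_obs(); z=o["eef_pos"][2]-.027
row(.4417,-.2862,.039,np.pi-.39,o)
s=[*o["eef_pos"][:2],-.39]; s[0]-=.0006
u,v=proj("scene",[*s[:2],z])[0].astype(int)
V=cv2.resize(np.ascontiguousarray(I[v-38:v+37,u-50:u+50]),(800,600),interpolation=cv2.INTER_CUBIC); k=8
def draw(b,s,c):
    p=((proj("scene",place(b,s))-[u-50,v-38]+.5)*k).astype(np.int32); cv2.polylines(V,[cv2.convexHull(p)],True,c,1)
draw(box(-45,45,-28,28,z*1000+36,z*1000+36),s,(0,255,0));draw(box(-45,45,-28,28,z*1000,z*1000),s,(0,255,0)); draw(box(-38,-6,-16,16,z*1000+36,z*1000+36),s,(0,255,0)); draw(box(45,65,-12,12,z*1000+14,z*1000+14),s,(0,255,0)); draw(box(47,61,-14,14,12,12),[.4412,-.286,-.39],(255,0,255))
cv2.imwrite("pics/m6.png",V[:,:,::-1])
E
```

```text
turn [-0.    0.06  0.02] shift [0.09 0.12 2.05] heading 2.7519 pos [ 0.442  -0.2876  0.0595]
```

View pics/m6.png

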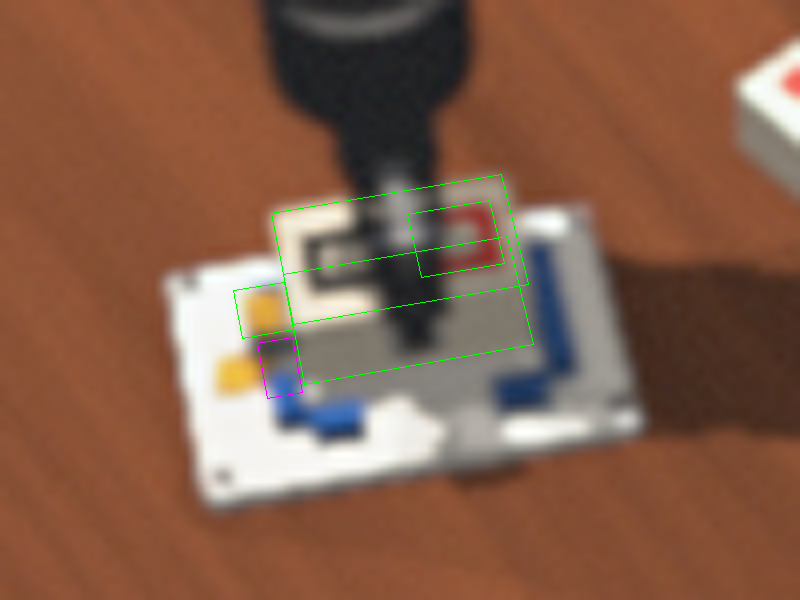

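The held module and its tongue match the overlay to about 1 mm. I'll shift slightly and lower slowly.

carry_out:
  moves:
    - [[0,0,0],[0.05,0.1,0.4],5]
    - [[0,0,0],[0.05,0.1,0.8],5]
    - [[0,0,0],[0.05,0.1,1.2],5]
    - [[0,0,0],[0.05,0.1,1.5],5]
    - [[0,0,0],[0.05,0.1,1.7],5]

```text
t: 7.08
eef_pos: [0.4413, -0.2863, 0.0416]
tool_rot: [-0.0, 0.194, 0.981, 0.0]
contact_force: [-0.4, -0.3, -3.0]
gripper_width: 0.646
```

carry_out:
  moves:
    - [[0,0,0],[0,0,0.15],5]
    - [[0,0,0],[0,0,0.3],5]
    - [[0,0,0],[0,0,0.4],5]

```text
t: 7.45
eef_pos: [0.4414, -0.2864, 0.039]
tool_rot: [0.0, 0.194, 0.981, 0.0]
contact_force: [-6.1, 4.6, 23.4]
gripper_width: 0.65
```

carry_out:
  moves:
    - [[0,0,0],[0,0,-0.1],7.2]
    - [[0,0,0],[0,0,-0.1],7.2]
    - [[0,0,0],[0,0,-0.1],7.2]
    - [[0,0,0],[0,0,-0.1],7.2]

```text
t: 7.95
eef_pos: [0.4414, -0.2863, 0.0388]
tool_rot: [-0.0, 0.194, 0.981, 0.0]
contact_force: [-0.5, -0.9, 0.8]
gripper_width: 0.847
```

carry_out:
  moves:
    - [[0,0,0],[0,0,-3],7.2]
    - [[0,0,0],[0,0,-8],7.2]
    - [[0,0,0],[0,0,-14],7.2]
    - [[0,0,0],[0,0,-19],8.5]
    - [[0,0,0],[0,0,-19],8.5]

```text
t: 8.57
eef_pos: [0.4435, -0.2877, 0.2328]
tool_rot: [0.004, 0.194, 0.981, -0.001]
contact_force: [-0.2, -0.1, 0.4]
gripper_width: 0.997
```

```bash
python3 - <<'E'
from h import *
row(.474,.2566,.22,2.85)
E
```

```text
turn [-0.    0.47 -5.64] shift [17.88 51.5   1.16] heading 2.7516 pos [ 0.4435 -0.2877  0.2328]
```

```bash
python3 - <<'E'
from h import *
row(.474,.2566,.22,1.876)
E
```

```text
turn [ 0.22  0.43 50.17] shift [17.88 51.5   1.16] heading 2.7516 pos [ 0.4435 -0.2877  0.2328]
```

carry_out:
  moves:
    - [[0,0,10],[17.9,51.5,0.9],8.5]
    - [[0,0,20],[17.9,51.5,0.9],8.5]
    - [[0,0,30],[17.9,51.5,0.9],8.5]
    - [[0,0,40],[17.9,51.5,0.9],8.5]
    - [[0,0.4,50],[17.9,51.5,0.9],8.5]

```text
t: 9.2
eef_pos: [0.4573, -0.0216, 0.2237]
tool_rot: [-0.003, 0.553, 0.833, 0.0]
contact_force: [0.9, 0.0, 0.1]
gripper_width: 0.997
```

```bash
python3 - <<'E'
from h import *
row(.474,.2566,.22,1.876)
E
```

```text
turn [-0.17 -0.25  5.32] shift [24.99 12.32  0.44] heading 1.9689 pos [ 0.4573 -0.0216  0.2237]
```

carry_out:
  moves:
    - [[0,0,5.3],[25,12.3,0.4],8.5]
    - [[0,0,5.3],[25,12.3,0.4],8.5]
    - [[0,0,5.3],[25,12.3,0.4],8.5]
    - [[0,0,5.3],[25,12.3,0.4],8.5]
    - [[0,0,5.3],[25,12.3,0.4],8.5]

```text
t: 9.82
eef_pos: [0.4717, 0.2591, 0.22]
tool_rot: [-0.003, 0.587, 0.809, -0.0]
contact_force: [0.9, -1.6, -1.4]
gripper_width: 0.995
```

```bash
python3 - <<'E'
from h import *
row(.474,.2566,.102,1.876)
I={n:bot.read_camera(n) for n in("top","scene")}
S=[.4412,-.286,-.39]
frames(I,S,.048)
out=[]
for n in I:
    u,v=proj(n,[*S[:2],.012])[0].astype(int); k=400/56
    V=cv2.resize(np.ascontiguousarray(I[n][v-28:v+28,u-28:u+28]),(400,400),interpolation=cv2.INTER_CUBIC)
    for w in(box(-45,45,-28,28,48,48),box(-38,-6,-16,16,48,48)):
        p=((proj(n,place(w,S))-[u-28,v-28]+.5)*k).astype(np.int32); cv2.polylines(V,[cv2.convexHull(p)],True,(0,255,0),1)
    out.append(V)
u,v=proj("scene",[.474,.2566,.15])[0].astype(int); print(u,v)
out.append(cv2.resize(np.ascontiguousarray(I["scene"][v-40:v+40,u-40:u+40]),(400,400),interpolation=cv2.INTER_CUBIC))
cv2.imwrite("pics/m7.png",cv2.resize(np.hstack(out),(798,266))[:,:,::-1])
E
```

```text
turn [-0.2  -0.26  0.61] shift [-0.36  0.18 11.8 ] heading 1.8866 pos [0.4717 0.2591 0.22  ]
{('top', 'red'): array([ 0.4211, -0.2781]), ('top', 'black'): array([ 0.4654, -0.3036]), ('scene', 'red'): array([ 0.4204, -0.2768]), ('scene', 'black'): array([ 0.4627, -0.2915])}
mid [ 0.4424 -0.2875] yaw -0.4346 dist 0.0477 red [ 0.4208 -0.2774]
386 265
```

View pics/m7.png

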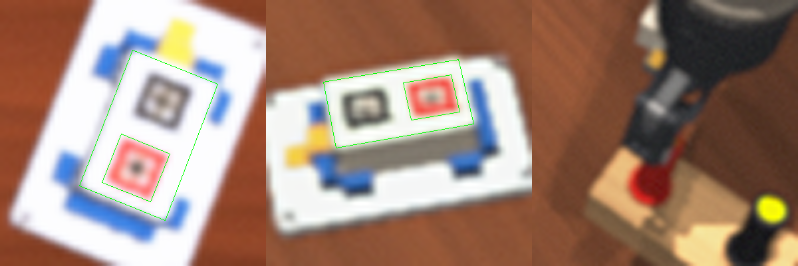

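The module matches its seated overlay at 48 mm height in both cameras, and the red terminal measures (0.4208, -0.2774) against (0.4209, -0.2776) predicted. The third panel shows the open fingers over the red probe, so I'll descend on it.

carry_out:
  moves:
    - [[-0.2,-0.2,0.6],[-0.35,0.2,4],8.5]
    - [[-0.2,-0.2,0.6],[-0.35,0.2,8.5],8.5]
    - [[-0.2,-0.2,0.6],[-0.35,0.2,11.8],8.5]
    - [[-0.2,-0.2,0.6],[-0.35,0.2,11.8],8.5]
    - [[-0.2,-0.2,0.6],[-0.35,0.2,11.8],8.5]

```text
t: 10.55
eef_pos: [0.4763, 0.2522, 0.1042]
tool_rot: [0.001, 0.594, 0.805, 0.001]
contact_force: [0.6, 0.0, 0.8]
gripper_width: 0.994
```

```bash
python3 - <<'E'
from h import *
row(.474,.2566,.102,1.876)
E
```

```text
turn [ 0.13 -0.02 -0.34] shift [ 0.49 -0.09  0.22] heading 1.8702 pos [0.4763 0.2522 0.1042]
```

carry_out:
  moves:
    - [[0,0,0],[0.45,-0.1,0.1],8.5]
    - [[0,0,0],[0.45,-0.1,0.1],2]
    - [[0,0,0],[0.45,-0.1,0.1],2]
    - [[0,0,0],[0.45,-0.1,0.1],2]
    - [[0,0,0],[0.45,-0.1,0.1],2]
  newtons: 40

```text
t: 11.18
eef_pos: [0.4736, 0.2567, 0.1025]
tool_rot: [0.0, 0.593, 0.805, 0.001]
contact_force: [0.0, -0.2, 1.5]
gripper_width: 0.279
```

carry_out:
  moves:
    - [[0,0,0],[0,0,0],2]
    - [[0,0,0],[0,0,0],2]
    - [[0,0,0],[0,0,0],2]

```text
t: 11.55
eef_pos: [0.4736, 0.2567, 0.1025]
tool_rot: [0.0, 0.593, 0.805, 0.001]
contact_force: [-0.1, -0.6, 1.8]
gripper_width: 0.283
```

carry_out:
  moves:
    - [[0,0,0],[0,0,-1.5],2]
    - [[0,0,0],[0,0,-4],2]
    - [[0,0,0],[0,0,-9],2]
    - [[0,0,0],[0,0,-11],2]
    - [[0,0,0],[0,0,-11],2]

```text
t: 12.18
eef_pos: [0.4741, 0.2571, 0.2146]
tool_rot: [0.001, 0.593, 0.805, 0.003]
contact_force: [0.3, 0.1, -1.1]
gripper_width: 0.284
```

```bash
python3 - <<'E'
from h import *
row(.4208,-.2774,.18,1.876)
print(bot.get_obs()["gripper_width"])
E
```

```text
turn [ 0.3  -0.11 -0.28] shift [-49.49 -20.92   3.25] heading 1.8711 pos [0.4741 0.2571 0.2146]
0.2837125370594988
```

carry_out:
  moves:
    - [[0,0,0],[-2,-0.9,0],2]
    - [[0,0,0],[-6,-2.5,0],2]
    - [[0,0,0],[-11,-4.6,0],2]
    - [[0,0,0],[-16,-6.8,0],2]
    - [[0,0,0],[-21,-8.9,0],2]

```text
t: 12.8
eef_pos: [0.4482, 0.0264, 0.2109]
tool_rot: [-0.001, 0.594, 0.805, -0.0]
contact_force: [0.4, -0.6, -0.8]
gripper_width: 0.28
```

carry_out:
  moves:
    - [[0,0,0],[-5,-2.1,0],2]
    - [[0,0,0],[-10,-4.2,0],2]
    - [[0,0,0],[-15,-6.3,0],2]
    - [[0,0,0],[-19,-8,0],2]
    - [[0,0,0],[-21,-8.9,0],2]

```text
t: 13.42
eef_pos: [0.4244, -0.2005, 0.2108]
tool_rot: [-0.001, 0.595, 0.804, -0.0]
contact_force: [0.4, 0.7, -0.5]
gripper_width: 0.283
```

```bash
python3 - <<'E'
from h import *
row(.4208,-.2774,.16,1.876)
E
```

```text
turn [-0.08 -0.07 -0.55] shift [-7.26 -2.58  5.07] heading 1.8664 pos [ 0.4244 -0.2005  0.2108]
```

carry_out:
  moves:
    - [[0,0,-0.5],[-3,-1,1.5],2]
    - [[0,0,-0.5],[-6,-2.2,3],2]
    - [[0,0,-0.5],[-7.2,-2.6,5],2]
    - [[0,0,-0.5],[-7.2,-2.6,5],2]
    - [[0,0,-0.5],[-7.2,-2.6,5],2]

```text
t: 14.05
eef_pos: [0.4232, -0.2733, 0.1618]
tool_rot: [-0.0, 0.59, 0.807, 0.001]
contact_force: [0.9, -0.0, 0.1]
gripper_width: 0.286
```

```bash
python3 - <<'E'
from h import *
o=bot.get_obs(); row(.4208,-.2774,.137,1.876,o); 
I={n:bot.read_camera(n) for n in("scene","top")}; x,y,zt=o["eef_pos"]-[0,0,.0785]
out=[]
for n,hw in(("scene",36),("top",36)):
    u,v=proj(n,[.4208,-.2774,.08])[0].astype(int); k=400/72
    V=cv2.resize(np.ascontiguousarray(I[n][v-36:v+36,u-36:u+36]),(400,400),interpolation=cv2.INTER_CUBIC)
    P=lambda X:(proj(n,X)[0]-[u-36,v-36]+.5)*k
    a,b=P([x,y,zt]),P([x,y,zt+.118]); cv2.line(V,tuple(a.astype(int).tolist()),tuple(b.astype(int).tolist()),(0,255,0),1)
    c=np.linspace(0,6.29,30); G=np.array([P([x+.017*np.cos(t),y+.017*np.sin(t),zt+.029]) for t in c]).astype(np.int32); cv2.polylines(V,[G],True,(0,255,0),1)
    m=P([.4208,-.2774,.048]); cv2.drawMarker(V,tuple(m.astype(int).tolist()),(255,0,255),cv2.MARKER_CROSS,14,1)
    out.append(V)
cv2.imwrite("pics/p8.png",np.hstack(out)[:,:,::-1])
E
```

```text
turn [ 0.04 -0.08  0.21] shift [-0.32 -0.36  2.48] heading 1.8796 pos [ 0.4232 -0.2733  0.1618]
```

View pics/p8.png

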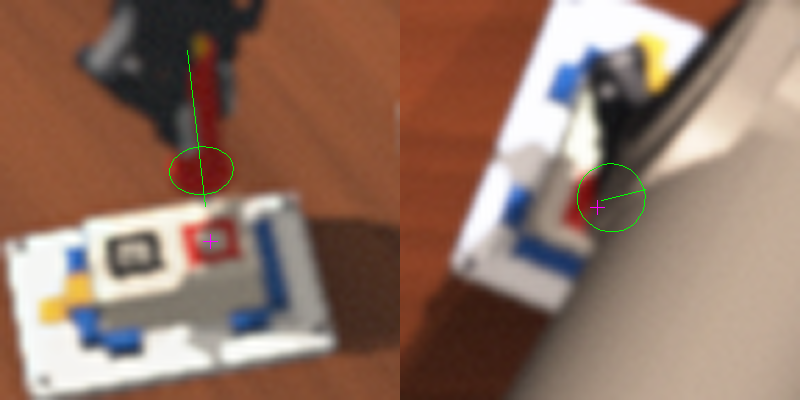

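The guard at (203,175) agrees with the overlay at (201,171). The terminal's magenta cross falls on the red-framed hole. I'll centre over it before lowering.

carry_out:
  moves:
    - [[0,0,0.2],[-0.3,-0.35,0.5],2]
    - [[0,0,0.2],[-0.3,-0.35,1.5],2]
    - [[0,0,0.2],[-0.3,-0.35,2.3],2]
    - [[0,0,0.2],[-0.3,-0.35,2.3],2]
    - [[0,0,0.2],[-0.3,-0.35,2.3],2]

```text
t: 14.78
eef_pos: [0.4217, -0.2776, 0.1388]
tool_rot: [0.0, 0.591, 0.806, 0.001]
contact_force: [-0.7, -0.2, -1.2]
gripper_width: 0.281
```

```bash
python3 - <<'E'
from h import *
o=bot.get_obs(); row(.4208,-.2774,.100,1.876,o)
I=bot.read_camera("scene"); n="scene"
u,v=proj(n,[.4208,-.2774,.07])[0].astype(int); k=10
V=cv2.resize(np.ascontiguousarray(I[v-30:v+30,u-30:u+30]),(600,600),interpolation=cv2.INTER_CUBIC)
P=lambda X:(proj(n,X)[0]-[u-30,v-30]+.5)*k
x,y,zt=o["eef_pos"]-[0,0,.0785]
for zz,r in((.026,.017),(.032,.0125),(.118,.0125)):
    G=np.array([P([x+r*np.cos(t),y+r*np.sin(t),zt+zz]) for t in np.linspace(0,6.29,30)]).astype(np.int32); cv2.polylines(V,[G],True,(0,255,0),1)
cv2.drawMarker(V,tuple(P([.4208,-.2774,.048]).astype(int).tolist()),(255,0,255),cv2.MARKER_CROSS,14,1)
cv2.drawMarker(V,tuple(P([x,y,zt]).astype(int).tolist()),(0,255,0),cv2.MARKER_CROSS,14,1)
cv2.imwrite("pics/p9.png",V[:,:,::-1])
E
```

```text
turn [ 0.08 -0.02  0.02] shift [ 0.05 -0.08  3.88] heading 1.8764 pos [ 0.4217 -0.2776  0.1388]
```

View pics/p9.png

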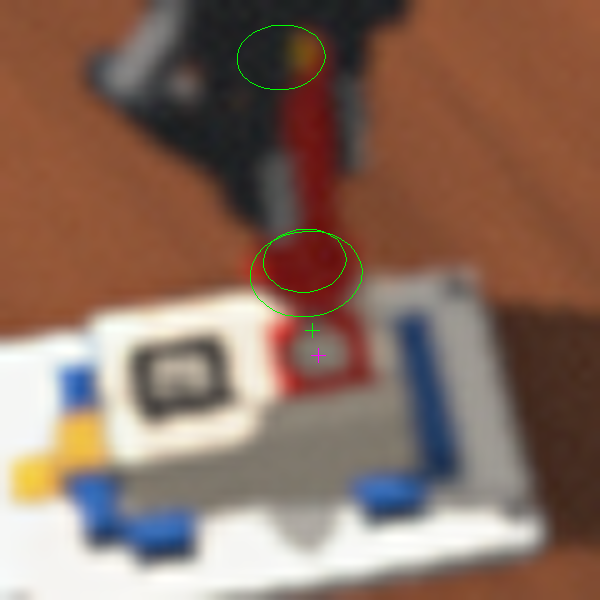

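Guard, handle and tip all agree with the overlay. The tip cross at (312,331) is above the terminal centre at (318,355), as it should be for a tip still 12 mm up. Lowering in steps.

carry_out:
  moves:
    - [[0,0,0],[0.05,-0.08,0.4],2]
    - [[0,0,0],[0.05,-0.08,0.8],2]
    - [[0,0,0],[0.05,-0.08,1.2],2]
    - [[0,0,0],[0.05,-0.08,1.6],2]
    - [[0,0,0],[0.05,-0.08,1.9],2]

```text
t: 15.45
eef_pos: [0.4207, -0.2773, 0.1196]
tool_rot: [0.0, 0.591, 0.807, 0.001]
contact_force: [-0.1, 0.6, -0.6]
gripper_width: 0.277
```

Now about 7 mm below the mouth with no contact force, so the pin is entering. Continuing.

carry_out:
  moves:
    - [[0,0,0],[0,0,0.4],2]
    - [[0,0,0],[0,0,0.8],2]
    - [[0,0,0],[0,0,1.2],2]
    - [[0,0,0],[0,0,1.5],2]
    - [[0,0,0],[0,0,1.7],2]

```text
t: 16.08
eef_pos: [0.4208, -0.2773, 0.1027]
tool_rot: [0.0, 0.591, 0.807, 0.001]
contact_force: [0.5, -0.7, -0.8]
gripper_width: 0.283
```

carry_out:
  moves:
    - [[0,0,0],[0,0,0.1],2]
    - [[0,0,0],[0,0,0.2],2]
    - [[0,0,0],[0,0,0.3],2]

```text
t: 16.45
eef_pos: [0.421, -0.2775, 0.1004]
tool_rot: [0.0, 0.591, 0.806, 0.001]
contact_force: [-2.2, 1.6, 14.8]
gripper_width: 0.282
```

carry_out:
  moves:
    - [[0,0,0],[0,0,-0.1],8.5]
    - [[0,0,0],[0,0,-0.1],8.5]
    - [[0,0,0],[0,0,-0.1],8.5]
    - [[0,0,0],[0,0,-0.1],8.5]
    - [[0,0,0],[0,0,-0.1],8.5]

```text
t: 17.08
eef_pos: [0.4208, -0.2773, 0.1009]
tool_rot: [0.0, 0.591, 0.806, 0.001]
contact_force: [0.4, 0.2, 0.7]
gripper_width: 0.994
```

carry_out:
  moves:
    - [[0,0,0],[0,0,-2],8.5]
    - [[0,0,0],[0,0,-6],8.5]
    - [[0,0,0],[0,0,-12],8.5]
    - [[0,0,0],[0,0,-15],8.5]
    - [[0,0,0],[0,0,-15],8.5]

```text
t: 17.7
eef_pos: [0.4218, -0.2782, 0.2533]
tool_rot: [0.003, 0.591, 0.806, 0.002]
contact_force: [0.6, -0.3, 0.2]
gripper_width: 0.997
```

carry_out:
  moves:
    - [[0,0,0],[5,0,0],8.5]
    - [[0,0,0],[10,0,0],8.5]
    - [[0,0,0],[16,0,0],8.5]
    - [[0,0,0],[22,0,0],8.5]
    - [[0,0,0],[25,0,0],8.5]

```text
t: 18.32
eef_pos: [0.3434, -0.0367, 0.2499]
tool_rot: [-0.0, 0.59, 0.808, 0.0]
contact_force: [0.0, -0.7, 0.4]
gripper_width: 0.996
```

```bash
python3 - <<'E'
from h import *
I={n:bot.read_camera(n) for n in("scene","top")}; out=[]
S=[.4412,-.286,-.39]
for n in I:
    u,v=proj(n,[.43,-.28,.07])[0].astype(int); k=400/64
    V=cv2.resize(np.ascontiguousarray(I[n][v-32:v+32,u-32:u+32]),(400,400),interpolation=cv2.INTER_CUBIC)
    P=lambda X:(proj(n,X)-[u-32,v-32]+.5)*k
    cv2.polylines(V,[cv2.convexHull(P(place(box(-45,45,-28,28,48,48),S)).astype(np.int32))],True,(0,255,0),1)
    for zz,r in((.026,.017),(.118,.0125)):
        G=P([[.4208+r*np.cos(t),-.2774+r*np.sin(t),.022+zz] for t in np.linspace(0,6.29,30)]).astype(np.int32); cv2.polylines(V,[G],True,(0,255,0),1)
    J=I[n].astype(float); w=np.clip(np.minimum(J[...,0],J[...,1])-J[...,2]-80,0,None); c=proj(n,[.4208,-.2774,.141])[0]; K=np.zeros((400,640)); cv2.circle(K,tuple(c.astype(int).tolist()),6,1,-1); print(n,"lens",wc(n,w*K,.141))
    out.append(V)
cv2.imwrite("pics/f10.png",np.hstack(out)[:,:,::-1]); print(bot.get_obs()["eef_pos"])
E
```

```text
scene lens [ 0.42044016 -0.27820649  0.141     ]
top lens [ 0.42157781 -0.27753613  0.141     ]
[ 0.3437132  -0.03654888  0.24993871]
```

View pics/f10.png

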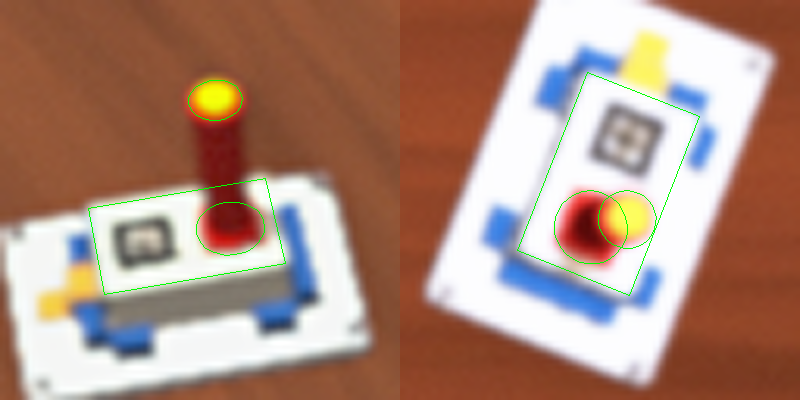

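The probe stands upright with its guard on the module in both views. The lens, at (215,98) in the scene panel and (628,218) in the top panel, lies on its predicted circle. The module outline fits the seated pose and the arm is clear, so I'll hand in.

```bash
python3 -c "
from station import bot
print(bot.hand_in())"
```

```text
the job is handed in; nothing more can be done
None
```

The white module is seated in the cradle pocket with its tongue in the slot. The red probe stands with its pin fully in the red terminal. I handed the job in at about 18 s of robot time; no verdict was reported.

- **Module choice:** I took the module farthest from the base, at 0.55 m; the other three measured 0.35 to 0.41 m.
- **Module seating:** It went down with no contact force until the floor, where the force rose to 23 N. Afterwards both cameras matched the seated overlay to about 1 mm.
- **Red terminal position:** It measured (0.4208, -0.2774) against (0.4209, -0.2776) predicted for a seated module.
- **Probe:** The pin entered without force until the guard met the module at 15 N. The grip height then put the tip at about 22 mm above the desk, the full-depth value. After release, the yellow lens was within about 1 mm of the terminal axis in both cameras, so the lean is about 0.01 rad.
- **Arm:** At hand-in it was clear of everything, with the contact force reading near zero.

**Disagreements:**
- My first cradle overlay, which centred the plate on the pocket, was about 4 mm off. The pocket is not centred on the plate, and fitting the blue walls alone fixed it.
- The final colour fit for the black frame was off by about 12 mm between cameras, so I relied on the red terminal and the outline instead.
- I did not re-measure the black probe, books, pen glass and carton at the end. The arm did not go near the books, pen glass or carton, and the black probe looked in place just before I gripped the red one.

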